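Close up the dry cabinet

ROBOT

A 7-joint arm with a two-finger parallel gripper is mounted at the origin on the work surface. World frame = base frame: x ahead of the robot, y to its left, z up, the work surface at z = 0. Lengths are in mm, angles in rad, forces in N, time in s.
With the tool pointing down it reaches from about 425 to 875 mm from the base axis. Payload 4.7 kg.
Tool frame: the origin (TCP) lies on the mounting face of the last link; the fingertips stand 182 mm ahead of it and the grasp point (between the pads) lies 164 mm ahead of it; z points along the fingers, y is the direction in which the jaws open and shut (so a half turn about z gives the same grasp; the last joint's range is limited). The gripper opens to 87 mm and grips with 3 to 60 N. Pads are 19 mm wide; open, the fingers measure 117 mm over their backs; the gripper's body (75 mm by 190 mm) begins 51 mm behind the grasp point.
Start: joints at [-1.164, 0.321, -0.07, 1.45, 0.023, 1.371, -0.057], TCP at [248.82, 600.496, 404.787] pointing down, gripper open.
Joint ranges: [-2.86, 2.86], [-0.3, 2.09], [-1.38, 1.24], [0.06, 2.45], [-1.56, 4.7], [0.09, 2.05], [-2.69, 2.69]. Speed limits (rad/s): [2.57, 2.57, 3.14, 3.14, 3.14, 3.14, 3.14].

INTERFACE

Orientations are given as a unit quaternion [w, x, y, z].
In Python, from workcell import telemetry, imaging, ticket gives the robot as it stands.
- The arm moves only by the shell command python3 -m pendant 'ROWS'. ROWS is JSON, a list of rows, each a list of 3 entries, a list of its own where there are three numbers: the shift along the tool's x, y, z in units of 80 mm (1.0 is 80 mm), then the turn, a rotation vector about the tool's x, y, z in units of pi/4 rad (1.0 is pi/4 rad), then the gripper's target within -1 to 1 (shut at 1, half-way at 0, fully open at -1). A call has 1 to 12 rows; each row is the pose to reach, as a shift and turn from the pose measured when the call began, along the tool's axes at that moment; what a row does not reach only later rows make up. A row lasts 1/10 s, in which the tool goes at most 50 mm and 8.59 degrees, less where a joint would pass 70% of its speed; a pose out of reach is approached as far as the arm can. A call with a number of a shift or a turn outside -1 to 1 is refused whole. A call with a gripper value outside its range is refused whole. The fingers move at their own pace and stop on an object; the grip force is fixed at half the most. Time passes only in rows, so rows that repeat a pose let the fingers close. It gives the time, the measured TCP pose, the force and the opening at its end, in the units of the state.
- telemetry.state(): the state, without advancing time (a new reading comes with each control period).
- imaging.snapshot(name): name is "side" or "top"; returns the picture (480x640x3 uint8, blue, green, red); there is no depth.
- imaging.camera_params(name): a dict with "K" (3x3 intrinsics, pixels), "pose" (4x4, takes a point from camera to world coordinates). Camera axes: x right, y down, z forward; pixel columns grow to the right and rows downward; lengths in mm; the calibration is good to about 2 mm. A picture is of the moment at which its call begins. camera_params takes no time and is no camera call.
- ticket.job_done(): hands the job in, once; it reports no verdict.
The state is a dict: "time_s": time; "q": joint angles; "dq": joint speeds; "joint_torque": joint torques, N m; "position": TCP position; "orientation": TCP orientation; "contact_force": force on the tool from outside, world axes, zero at the start; "moment": the same for the moment, N m; "width": finger opening in mm.
Only numpy, scipy, OpenCV 4.12 (cv2) and the standard library are available. Lean on these libraries where they do the work, as an engineer would, in place of code of your own. Each camera call takes 0.05 s, during which the arm holds its last target.

TASK

Close up the dry cabinet: with the fingertips push both tube racks in until they stop against the back, and only then push the open door fully shut. Push gently without slamming, do not lift or tip the racks, and leave the vials and the bottle beside the cabinet alone.

Things in the scene. Friction and masses are not known exactly. Their poses are not given: they have to be found in the camera images.
- cabinet: Benchtop dry cabinet, fixed, 190 mm deep (x) by 240 wide (y) by 131 high. A white plinth 60 mm high carries a clear chamber whose inner floor is 60 mm and whose roof top is 131 mm above the table. Origin: centre of its underside; its open front looks to its -x, front plane at x = -95 mm, inner back wall at x = +89 mm. Two lanes side by side, centred at y = +58.5 and -58.5 mm, with a low rib between.
- rack_left: White tube rack in the left lane (+y is left), loose, about 0.3 kg, slides on the chamber floor under 2 to 6 N; 100 mm wide in a 111 mm lane. Body 172 mm long (x), 50 high, tube caps up to 62. Origin: centre of its underside; x points into the cabinet. Fully home its far end touches the back wall and its origin is at x = +3 mm in the cabinet's frame; it starts 30 to 65 mm short of that.
- rack_left_ledge (a point): Middle of the flat front face of the left rack's ledge, a bar 80 mm wide and 25 high (85 to 110 mm above the table) standing 15 mm out from the rack's front end. Push it along the cabinet's +x. Fully home it stands 3 mm proud of the cabinet's front plane, so the fingers need not enter the chamber.
- rack_right: White tube rack in the right lane (+y is left), loose, about 0.3 kg, slides on the chamber floor under 2 to 6 N; 100 mm wide in a 111 mm lane. Body 172 mm long (x), 50 high, tube caps up to 62. Origin: centre of its underside; x points into the cabinet. Fully home its far end touches the back wall and its origin is at x = +3 mm in the cabinet's frame; it starts 30 to 65 mm short of that.
- rack_right_ledge (a point): Middle of the flat front face of the right rack's ledge, a bar 80 mm wide and 25 high (85 to 110 mm above the table) standing 15 mm out from the rack's front end. Push it along the cabinet's +x. Fully home it stands 3 mm proud of the cabinet's front plane, so the fingers need not enter the chamber.
- door (a joint): Door angle: 0 = shut, grows as it opens, to 2.2 rad; starts at 1.7 to 2.0. Upright hinge at the cabinet's left front edge (cabinet frame x = -95, y = +120 mm); it opens clockwise seen from above, out to the cabinet's -x and on to its left. Stiff hinge (0.08 N m friction), no spring or latch: it stays where left.
- door_hinge (a point): Point on the hinge axis, 110 mm above the table, turning with the door: y points from free edge to hinge, x from outer to inner face (shut: the cabinet's axes). Door: clear panel in a grey frame, 8 mm thick, 240 mm from hinge to free edge, 58 to 133 mm above the table; its outer face lies at x = -16 mm here, so shut it is 16 mm in front of the cabinet's front plane.
- door_face (a point): Point on the door's outer face, 150 mm from the hinge, 110 mm above the table: a good place to push. Axes as at the hinge: pushing along +x here closes the door. A steel pull bar stands 26 mm out from this face, 228 mm from the hinge, 72 to 113 mm above the table.
- vial_a: Capped glass vial, 34 mm across, 62 mm high, 50 g, loose, to the right in front of the cabinet; leave alone. Origin: centre of its underside.
- vial_b: Capped glass vial like the other, 34 mm across, 62 mm high, right of the cabinet; leave alone. Origin: centre of its underside.
- reagent: Amber bottle, 56 mm across, 120 mm high, 250 g, loose, left of the cabinet beyond the hinge; leave alone. Origin: centre of its underside.
Not all that is in view belongs to the job. What is shaped like the rack_left but blue is not meant. Leave any green look-alike of the rack_right alone.

How it is judged:
By the outcome, as a careful person would: the job done as asked, in the order asked, and still so for the second after the job is handed in, with the robot touching nothing.
It also fails if it takes over 64 s, if anything falls off the work surface, if the arm or the gripper's body presses on something with over 40 N, if the wrist force passes 120 N, or if a joint passes its speed limit or range.

## Working session

There is one attempt and no reset: what is moved stays moved. The work goes in short steps, Python scripts to look and compute and a shell command to move; the robot and the scene stay as the last step left them, time stands still between calls to the robot, and variables do not carry over. Pictures are saved under pics/ and viewed, and the job is handed in when it is done.

```bash
mkdir -p pics; ls; python3 - <<'E'
from workcell import telemetry, imaging
import cv2
print(telemetry.state())
for n in("side","top"):
    im=imaging.snapshot(n); cv2.imwrite(f"pics/{n}0.png",im); p=imaging.camera_params(n); print(n,p)
E
```

```text
pics
{'time_s': 0.0, 'q': array([-1.1639249 ,  0.32179816, -0.07007617,  1.45166083,  0.02259536,
        1.37080843, -0.05689232]), 'dq': array([ 4.69541693e-05, -1.87952272e-04,  6.31623343e-04,  1.35017904e-03,
        8.15813478e-04,  1.23570562e-03, -2.43461439e-03]), 'joint_torque': array([-9.13314925e-04, -4.91292214e+01, -4.04394558e-01, -3.12534678e+01,
       -6.40554121e-02,  4.36018920e-02,  1.47857481e-04]), 'position': array([248.74147612, 600.29756691, 403.68437408]), 'orientation': array([-1.36412604e-04,  1.95111548e-01,  9.80780604e-01, -9.34099128e-04]), 'contact_force': array([-0.76615332, -0.15294851,  0.8431915 ]), 'moment': array([ 0.01472592,  0.02505649, -0.0138353 ]), 'width': 87.11613371363764}
side {'K': array([[439.06686547,   0.        , 319.81462733],
       [  0.        , 439.06686547, 240.97930723],
       [  0.        ,   0.        ,   1.        ]]), 'pose': array([[ 9.11182779e-01, -3.14891975e-01,  2.65685882e-01,
         3.25547437e+02],
       [-4.11873352e-01, -6.80059421e-01,  6.06530729e-01,
        -5.18336429e+02],
       [-1.03094720e-02, -6.62089290e-01, -7.49354046e-01,
         8.00847489e+02],
       [ 0.00000000e+00,  0.00000000e+00,  0.00000000e+00,
         1.00000000e+00]])}
top {'K': array([[443.33875186,   0.        , 321.29703887],
       [  0.        , 443.33875186, 245.10173387],
       [  0.        ,   0.        ,   1.        ]]), 'pose': array([[-1.44575059e-02, -9.91660310e-01,  1.28065651e-01,
         4.64690147e+02],
       [-9.99895452e-01,  1.43713255e-02, -1.59700373e-03,
         4.94758387e+01],
       [-2.56787928e-04, -1.28075350e-01, -9.91764407e-01,
         9.51737125e+02],
       [ 0.00000000e+00,  0.00000000e+00,  0.00000000e+00,
         1.00000000e+00]])}
```

View pics/side0.png

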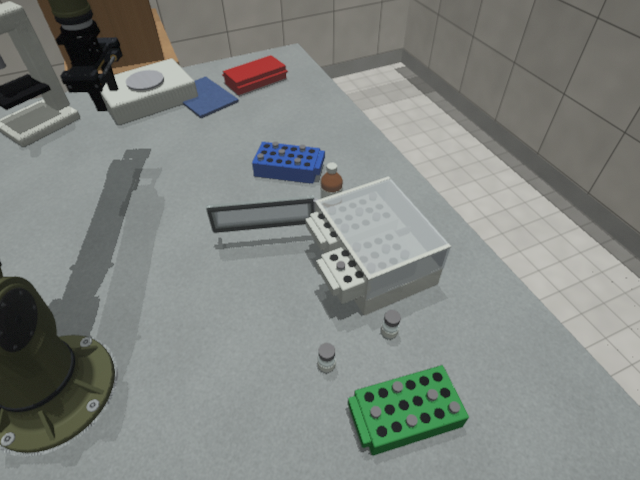

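View pics/top0.png

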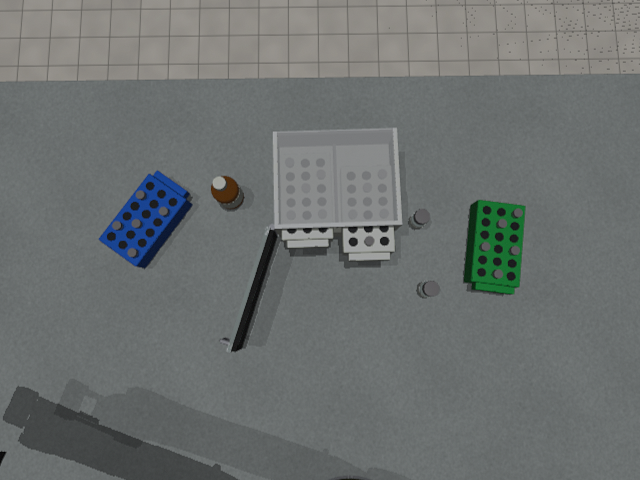

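The top view shows the cabinet with its corners near (275,130), (397,128), (401,223) and (272,228). The white rack ledges are at (307,243) for the left rack and (368,256) for the right. The door runs from (271,230) to (235,350). The rack candidates are the white pair inside the cabinet, a blue one at (145,220) and a green one at (496,247). Only the white pair is meant, because they are white and in the lanes. I'll enlarge that area to confirm and to pick points.

```bash
python3 - <<'E'
import cv2
t=cv2.imread("pics/top0.png"); s=cv2.imread("pics/side0.png")
cv2.imwrite("pics/topc.png",cv2.resize(t[120:360,210:450],(720,720),interpolation=cv2.INTER_CUBIC)[:,:][:600] if 0 else cv2.resize(t[180:360,215:445],None,fx=3.3,fy=3.3,interpolation=cv2.INTER_CUBIC))
cv2.imwrite("pics/sidec.png",cv2.resize(s[165:315,200:400],None,fx=4,fy=4,interpolation=cv2.INTER_CUBIC))
E
```

```text
(no output)
```

View pics/topc.png

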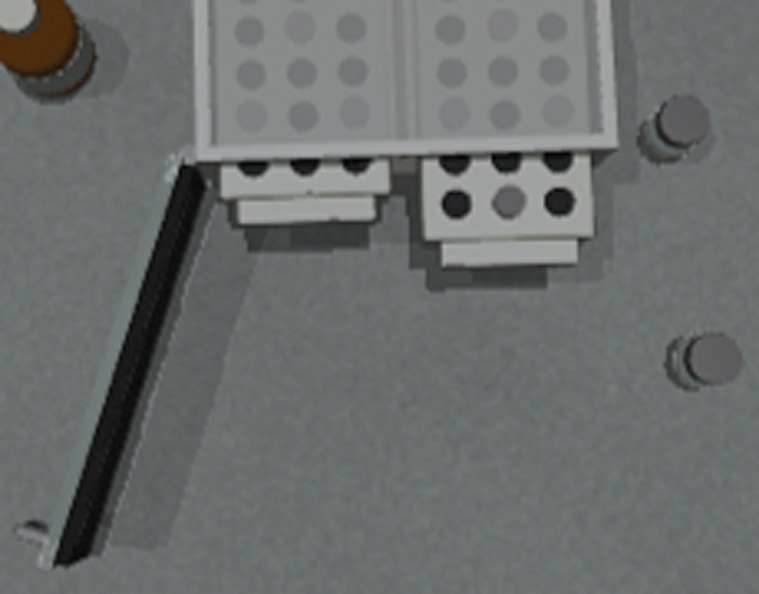

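View pics/sidec.png

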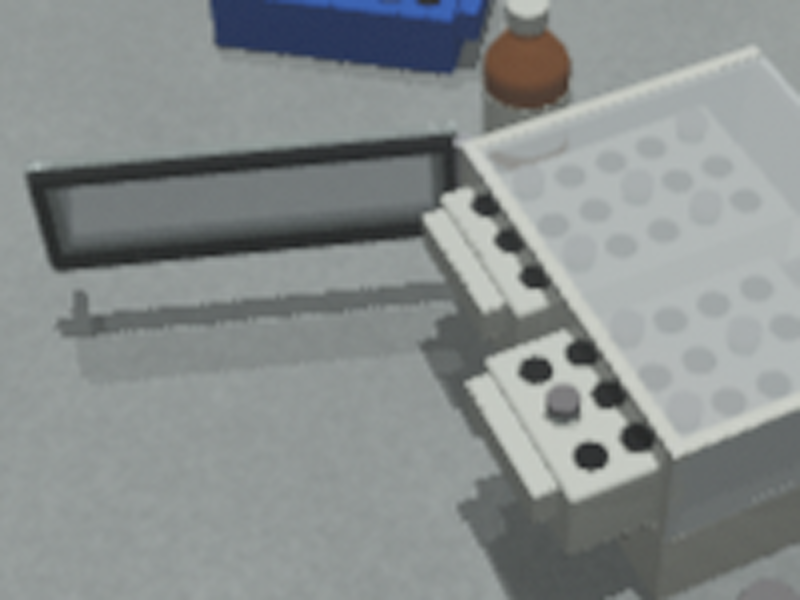

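The crops confirm the two white racks in the lanes, with ledge front edges at (240,223)–(374,219) and (443,266)–(577,263) in the top crop. The door's free edge is at about (60,565) in the top crop and (30,175) in the side crop. I'll triangulate these next.

```bash
cat > h.py <<'E'
import numpy as np, cv2
from workcell import imaging
def ray(n,uv):
    p=imaging.camera_params(n); K,T=np.array(p["K"]),np.array(p["pose"])
    d=T[:3,:3]@np.linalg.solve(K,[uv[0],uv[1],1.]); return T[:3,3],d/np.linalg.norm(d)
def plane(n,uv,z):
    o,d=ray(n,uv); return o+d*(z-o[2])/d[2]
def tri(ut,us):
    o1,d1=ray("top",ut);o2,d2=ray("side",us)
    A=np.c_[d1,-d2]; s,*_=np.linalg.lstsq(A,o2-o1,rcond=None)
    a=o1+s[0]*d1;b=o2+s[1]*d2
    return (a+b)/2,np.linalg.norm(a-b)
tc=lambda u,v:(215+(u-1.15)/3.3,180+(v-1.15)/3.3)
sc=lambda u,v:(200+(u-1.5)/4,165+(v-1.5)/4)
E
python3 - <<'E'
from h import *
np.set_printoptions(precision=1,suppress=True)
P={'LL':((240,223),(424,215),110),'LR':((374,219),(492,310),110),'RL':((443,266),(468,382),110),'RR':((577,263),(540,497),110),
'roofL':((197,160),(460,145),131),'roofR':((615,150),(672,455),131)}
for k,(a,b,z) in P.items():
    x,e=tri(tc(*a),sc(*b)); print(k,x,round(e,1),'plane top',plane("top",tc(*a),z),'side',plane("side",sc(*b),z))
for uv in ((275,129.5),(397,128)): print('back',plane("top",uv,131))
x,e=tri(tc(52,567),sc(30,173)); print('door free',x,e)
print(plane("top",tc(52,567),133),plane("side",sc(30,173),133),'hinge end',plane("top",tc(187,160),133))
for n,uv in (('va',(685,119)),('vb',(714,359))): print(n,plane("top",tc(*uv),62))
print('bar',plane("top",tc(20,528),113))
E
```

```text
LL [569.5 113.1 111.4] 1.1 plane top [570.2 113.1 110. ] side [569.5 114.5 110. ]
LR [572.7  35.  110.9] 2.9 plane top [571.4  35.3 110. ] side [574.5  35.4 110. ]
RL [543.3  -4.  110.6] 0.3 plane top [543.5  -4.1 110. ] side [543.4  -3.5 110. ]
RR [545.1 -81.9 109.2] 1.9 plane top [544.1 -81.5 110. ] side [545.8 -82.6 110. ]
roofL [602.6 136.  131.5] 2.7 plane top [604.  135.8 131. ] side [601.4 136.7 131. ]
roofR [ 605.6 -101.5  133.2] 0.7 plane top [ 606.4 -102.   131. ] side [ 606.2 -100.1  131. ]
back [797.1 134.3 131. ]
back [ 796.7 -101.4  131. ]
door free [378.9 215.5 131.2] 0.049510283718123375
[379.1 215.1 133. ] [378.8 213.5 133. ] hinge end [603.8 141.2 133. ]
va [ 637.1 -158.8   62. ]
vb [ 489.1 -169.9   62. ]
bar [398.7 237.4 113. ]
```

The measurements agree with the text:
- **Heights:** ledge tops measure about 110 mm, the roof 131–133 mm and the door top 131–133 mm.
- **Sizes:** the cabinet is 238 mm wide and the door 239 mm long.
- **Cabinet pose:** front plane x≈605, centre y≈17, yaw ≈0.01.
- **Ledges:** left at (571,74) and right at (544,-43). Both should end at x≈602.
- **Door:** angle about 1.90 rad.

I'll turn the tool square to the cabinet and start moving over.

```bash
python3 -m pendant '[[[-1,-0.82,0],[0,0,-0.51],0],[[-1,-0.82,0],[0,0,-0.51],0],[[-1,-0.82,0],[0,0,-0.51],0],[[-1,-0.82,0],[0,0,-0.51],0]]'
```

```text
time_s: 0.5
position: [299.0, 507.4, 403.8]
orientation: [-0.0, -0.002, 1.0, -0.001]
contact_force: [-0.5, 0.6, 0.9]
width: 63.0
```

```bash
python3 -m pendant '[[[-0.53,-1,0],[0,0,0],0],[[-0.53,-1,0],[0,0,0],0]]'; python3 -m pendant '[[[-0.8,-1,0],[0,0,0],0],[[-0.8,-1,0],[0,0,0],0]]'; python3 -m pendant '[[[-0.6,-1,0],[0,0,0],0],[[-0.6,-1,0],[0,0,0],0]]'; python3 -m pendant '[[[-0.5,-1,0],[0,0,0],0],[[-0.5,-1,0],[0,0,0],0]]'
```

```text
time_s: 0.7
position: [340.8, 428.2, 403.4]
orientation: [-0.001, -0.003, 1.0, -0.001]
contact_force: [2.3, -0.8, -0.2]
width: 48.2
time_s: 0.9
position: [404.1, 349.9, 403.4]
orientation: [-0.001, -0.004, 1.0, -0.001]
contact_force: [1.0, -1.0, -0.6]
width: 43.8
time_s: 1.1
position: [453.4, 269.4, 403.4]
orientation: [-0.001, -0.003, 1.0, -0.001]
contact_force: [0.5, 0.5, -0.5]
width: 44.0
time_s: 1.3
position: [494.7, 188.6, 403.4]
orientation: [-0.0, -0.002, 1.0, -0.001]
contact_force: [-0.6, 0.3, 0.0]
width: 43.2
```

```bash
python3 -m pendant '[[[-0.4,-1,0],[0,0,0],0],[[-0.4,-1,0],[0,0,0],0]]'; python3 -m pendant '[[[0,-0.43,0.6],[0,0,0],0],[[0,-0.43,0.8],[0,0,0],0],[[0,-0.43,0.8],[0,0,0],0]]';  python3 -m pendant '[[[0,0,0.4],[0,0,0],0],[[0,0,0.8],[0,0,0],0],[[0,0,0.8],[0,0,0],0]]'; python3 - <<'E'
from h import *
from workcell import telemetry
for n in("side","top"): cv2.imwrite(f"pics/{n}1.png",imaging.snapshot(n))
a=cv2.imread("pics/side1.png")[100:320,180:460];b=cv2.imread("pics/top1.png")[120:370,200:450]
cv2.imwrite("pics/c1.png",np.hstack([cv2.resize(a,(420,330)),cv2.resize(b,(330,330))]))
E
```

```text
time_s: 1.5
position: [527.8, 107.4, 403.5]
orientation: [-0.0, -0.0, 1.0, -0.001]
contact_force: [0.6, 0.3, 0.1]
width: 43.4
time_s: 1.8
position: [526.7, 72.7, 335.9]
orientation: [-0.004, 0.001, 1.0, -0.002]
contact_force: [0.3, 1.3, -0.3]
width: 43.2
time_s: 2.1
position: [524.8, 74.7, 269.1]
orientation: [-0.007, 0.0, 1.0, -0.002]
contact_force: [-1.0, 0.3, -0.1]
width: 43.3
```

View pics/c1.png

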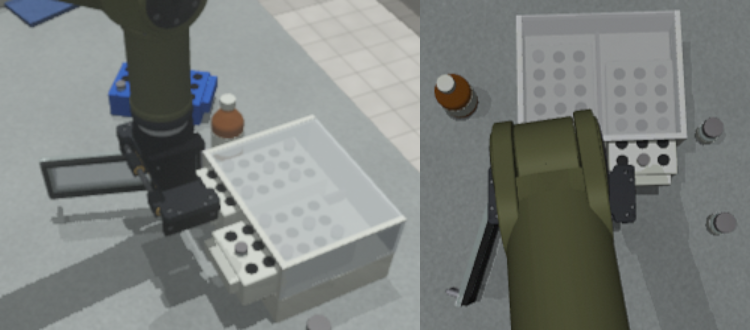

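The left picture shows the gripper in front of the left ledge, above the door with clearance. The top picture shows its body over the lane front and touching nothing. I'll approach slowly now.

```bash
python3 -m pendant '[[[-0.15,0,0],[0,0,0],0],[[-0.3,0,0],[0,0,0],0],[[-0.3,0,0],[0,0,0],0]]'; python3 -m pendant '[[[-0.05,0,-0.02],[0,0,0],0],[[-0.1,0,-0.02],[0,0,0],0],[[-0.15,0,-0.02],[0,0,0],0],[[-0.2,0,-0.02],[0,0,0],0]]'
```

```text
time_s: 2.5
position: [552.9, 74.8, 275.1]
orientation: [-0.001, 0.0, 1.0, -0.001]
contact_force: [-0.1, -0.2, 0.6]
width: 43.4
time_s: 2.9
position: [568.6, 75.0, 276.6]
orientation: [-0.002, 0.0, 1.0, -0.001]
contact_force: [-3.2, 0.5, 2.0]
width: 43.5
```

```bash
python3 -m pendant '[[[-0.05,0,0.02],[0,0,0],0],[[-0.1,0,0.02],[0,0,0],0],[[-0.15,0,0.02],[0,0,0],0],[[-0.2,0,0.02],[0,0,0],0]]'; python3 -m pendant '[[[-0.03,0,0],[0,0,0],0],[[-0.06,0,0],[0,0,0],0]]';
```

```text
time_s: 3.3
position: [585.0, 74.9, 274.6]
orientation: [-0.002, 0.0, 1.0, -0.001]
contact_force: [-1.2, -0.6, -1.5]
width: 43.5
time_s: 3.5
position: [590.1, 74.8, 274.5]
orientation: [-0.002, 0.0, 1.0, -0.001]
contact_force: [-1.7, 0.3, 0.2]
width: 43.6
```

```bash
for i in 1 2; do :; done; python3 -m pendant '[[[-0.02,0,0],[0,0,0],0],[[-0.03,0,0],[0,0,0],0]]'; python3 -m pendant '[[[-0.02,0,0],[0,0,0],0],[[-0.03,0,0],[0,0,0],0]]'
```

```text
time_s: 3.7
position: [591.4, 74.8, 274.5]
orientation: [-0.004, 0.0, 1.0, -0.001]
contact_force: [-10.3, 0.2, 7.3]
width: 43.8
time_s: 3.9
position: [592.4, 74.7, 274.5]
orientation: [-0.007, 0.0, 1.0, -0.001]
contact_force: [-11.3, -0.9, 7.9]
width: 43.6
```

```bash
python3 -m pendant '[[[0.3,0,0],[0,0,0],0],[[0.9,0,0],[0,0,0],0],[[1,0,0],[0,0,0],0]]'; python3 -m pendant '[[[0,-0.6,0],[0,0,0],0],[[0,-1,0],[0,0,0],0],[[0,-1,0],[0,0,0],0]]'; python3 -m pendant '[[[0,-0.47,0],[0,0,0],0],[[0,-0.47,0],[0,0,0],0]]';python3 - <<'E'
from h import *
for n in("side","top"): cv2.imwrite(f"pics/{n}2.png",imaging.snapshot(n))
a=cv2.imread("pics/side2.png")[100:320,180:460];b=cv2.imread("pics/top2.png")[120:370,200:450]
cv2.imwrite("pics/c2.png",np.hstack([cv2.resize(a,(420,330)),cv2.resize(b,(330,330))]))
E
```

```text
time_s: 4.2
position: [508.5, 74.5, 274.3]
orientation: [-0.009, 0.0, 1.0, -0.001]
contact_force: [0.3, 0.3, 0.1]
width: 43.7
time_s: 4.5
position: [508.9, -10.9, 275.4]
orientation: [-0.008, 0.004, 1.0, -0.002]
contact_force: [-0.2, -0.1, -1.3]
width: 43.8
time_s: 4.7
position: [509.1, -53.5, 276.4]
orientation: [-0.006, 0.007, 1.0, -0.004]
contact_force: [-0.7, -0.6, -0.1]
width: 43.8
```

View pics/c2.png

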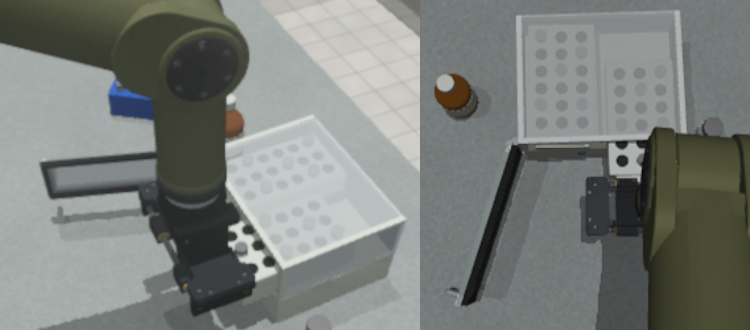

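The left rack is now in. In the top picture its holes have shifted deeper than the right rack's and its ledge is at the front plane. The tool ended 10 mm too far right, so I'll correct that and then push the right rack.

```bash
python3 -m pendant '[[[0,0.12,0],[0,-0.015,-0.03],0],[[-0.1,0.12,0],[0,-0.015,-0.03],0],[[-0.2,0.12,0],[0,-0.015,-0.03],0]]'; python3 -m pendant '[[[-0.05,0.0,0],[0,0,0],0],[[-0.1,0,0],[0,0,0],0],[[-0.15,0,0],[0,0,0],0],[[-0.2,0,0],[0,0,0],0]]'
```

```text
time_s: 5.1
position: [526.2, -37.9, 275.8]
orientation: [-0.001, -0.008, 1.0, -0.002]
contact_force: [0.7, -0.8, -0.9]
width: 43.3
time_s: 5.5
position: [542.2, -37.8, 275.5]
orientation: [-0.001, -0.008, 1.0, -0.002]
contact_force: [-2.4, 0.0, 0.6]
width: 43.5
```

```bash
python3 -m pendant '[[[-0.05,0,0],[0,0,0],0],[[-0.1,0,0],[0,0,0],0],[[-0.15,0,0],[0,0,0],0],[[-0.2,0,0],[0,0,0],0],[[-0.25,0,0],[0,0,0],0],[[-0.3,0,0],[0,0,0],0]]';python3 -m pendant '[[[-0.05,0,0],[0,0,0],0],[[-0.1,0,0],[0,0,0],0],[[-0.15,0,0],[0,0,0],0],[[-0.2,0,0],[0,0,0],0]]'; python3 -m pendant '[[[-0.03,0,0],[0,0,0],0],[[-0.06,0,0],[0,0,0],0]]';
```

```text
time_s: 6.1
position: [566.5, -37.4, 275.4]
orientation: [-0.001, -0.008, 1.0, -0.002]
contact_force: [-2.2, 0.4, 1.6]
width: 43.5
time_s: 6.5
position: [582.8, -37.1, 275.4]
orientation: [-0.001, -0.008, 1.0, -0.002]
contact_force: [-2.2, -1.1, 0.6]
width: 43.6
time_s: 6.7
position: [587.9, -37.0, 275.4]
orientation: [-0.001, -0.008, 1.0, -0.002]
contact_force: [-2.1, 0.8, 1.7]
width: 43.6
```

```bash
python3 -m pendant '[[[-0.02,0,0],[0,0,0],0],[[-0.04,0,0],[0,0,0],0]]'; python3 -m pendant '[[[-0.02,0,0],[0,0,0],0],[[-0.03,0,0],[0,0,0],0],[[-0.03,0,0],[0,0,0],0]]'
```

```text
time_s: 6.9
position: [591.1, -37.0, 275.4]
orientation: [-0.001, -0.008, 1.0, -0.002]
contact_force: [-2.4, 0.3, -0.2]
width: 43.4
time_s: 7.2
position: [593.4, -37.0, 275.4]
orientation: [-0.002, -0.008, 1.0, -0.002]
contact_force: [-3.2, 0.7, 2.7]
width: 44.0
```

```bash
python3 -m pendant '[[[-0.02,0,0],[0,0,0],0],[[-0.03,0,0],[0,0,0],0],[[-0.03,0,0],[0,0,0],0]]'
```

```text
time_s: 7.5
position: [594.3, -37.1, 275.3]
orientation: [-0.004, -0.008, 1.0, -0.002]
contact_force: [-9.1, -0.6, 6.9]
width: 43.6
```

Both racks met a firm stop, left at TCP x≈591 with 11 N and right at 594 with 9 N. I'll back off, lift, and look.

```bash
python3 -m pendant '[[[0.3,0,0],[0,0,0],1],[[0.9,0,-0.2],[0,0,0],1],[[1,0,-0.7],[0,0,0],1],[[1,0,-1],[0,0,0],1]]'; python3 -m pendant '[[[0.5,0.7,0],[0,0,0],1],[[0.5,1,0],[0,0,0],1],[[0.5,1,0],[0,0,0],1]]'; python3 -m pendant '[[[0.2,0.7,0],[0,0,0],1],[[0,1,0],[0,0,0],1],[[0,1,0],[0,0,0],1]]';python3 -m pendant '[[[0,0.7,0],[0,0,0],1],[[0,1,0],[0,0,0],1],[[0,1,0],[0,0,0],1]]';python3 - <<'E'
from h import *
for n in("side","top"): cv2.imwrite(f"pics/{n}3.png",imaging.snapshot(n))
a=cv2.imread("pics/side3.png")[165:315,200:400];b=cv2.imread("pics/top3.png")[120:370,200:450]
cv2.imwrite("pics/c3.png",np.hstack([cv2.resize(a,(440,330)),cv2.resize(b,(330,330))]))
E
```

```text
time_s: 7.9
position: [513.8, -38.4, 357.5]
orientation: [-0.003, -0.008, 1.0, -0.001]
contact_force: [1.4, 0.4, 0.7]
width: 19.1
time_s: 8.2
position: [471.5, 46.5, 358.3]
orientation: [-0.002, -0.012, 1.0, 0.001]
contact_force: [0.2, -0.3, 0.2]
width: 1.4
time_s: 8.5
position: [470.1, 131.9, 358.8]
orientation: [-0.0, -0.016, 1.0, 0.002]
contact_force: [0.1, 0.7, -0.3]
width: 0.4
time_s: 8.8
position: [467.1, 216.9, 359.2]
orientation: [0.001, -0.02, 1.0, 0.004]
contact_force: [-0.3, -0.2, 0.5]
width: 0.1
```

View pics/c3.png

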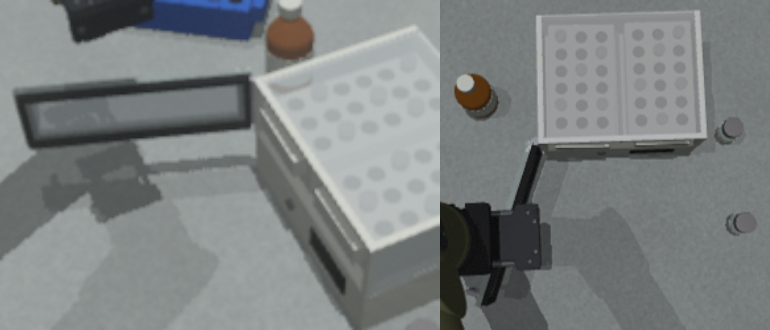

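Both racks look aligned and in. I'll check the ledge front edges numerically in the top view.

```bash
python3 - <<'E'
import cv2
b=cv2.imread("pics/top3.png")[205:245,265:410]
cv2.imwrite("pics/c4.png",cv2.resize(b,None,fx=5,fy=5,interpolation=cv2.INTER_CUBIC))
E
```

```text
(no output)
```

View pics/c4.png

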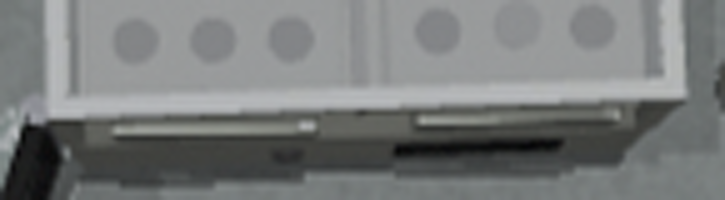

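```bash
python3 - <<'E'
from h import *
for uv in((115,137),(315,132),(418,127),(618,121)): print(plane("top",(265+uv[0]/5-.4,205+uv[1]/5-.4),110).round(1))
for uv in((50,113),(685,98)): print('roof',plane("top",(265+uv[0]/5-.4,205+uv[1]/5-.4),131).round(1))
E
```

```text
[599.7 112.5 110. ]
[600.5  35.6 110. ]
[601.9  -4.  110. ]
[603.1 -81.  110. ]
roof [605.8 135.3 131. ]
roof [ 608.1 -103.2  131. ]
```

Both ledges lie parallel to the front, but the left rack seems about 1.5 mm further out than the right, both in its ledge line and in its hole row against the roof edge. It may have stopped on one corner because the tool was slightly yawed. Time is plentiful, so I'll push it once more at mid-ledge with the fingers closed.

```bash
python3 -m pendant '[[[-0.3,-0.6,0],[0,0,0.04],1],[[-0.6,-1,0],[0,0,0.04],1],[[-0.6,-1,0],[0,0,0.04],1]]'; python3 -m pendant '[[[-0.1,-0.6,0],[0,0,0],1],[[-0.1,-0.78,0],[0,0,0],1],[[-0.1,-0.78,0],[0,0,0],1]]'; python3 -m pendant '[[[0,0,0.6],[0,0,0],1],[[0,0,1],[0,0,0],1],[[0,0,1],[0,0,0],1],[[0,0,1],[0,0,0],1]]'
```

```text
time_s: 9.2
position: [522.0, 124.9, 359.1]
orientation: [0.002, 0.005, 1.0, 0.0]
contact_force: [0.5, -0.2, 0.1]
width: 0.5
time_s: 9.5
position: [529.7, 56.0, 359.4]
orientation: [0.003, 0.01, 1.0, -0.001]
contact_force: [-0.4, -0.1, 0.3]
width: 0.6
time_s: 9.9
position: [530.2, 55.8, 279.9]
orientation: [0.002, 0.01, 1.0, -0.001]
contact_force: [1.4, 1.0, 1.5]
width: 0.6
```

```bash
python3 -m pendant '[[[0,0.22,0.05],[0,0,-0.04],1],[[-0.2,0.22,0.05],[0,0,-0.04],1],[[-0.45,0.22,0.05],[0,0,-0.04],1],[[-0.45,0.22,0.05],[0,0,-0.04],1]]'; python3 -m pendant '[[[-0.06,0,0],[0,0,0],1],[[-0.12,0,0],[0,0,0],1],[[-0.18,0,0],[0,0,0],1],[[-0.2,0,0],[0,0,0],1]]'
```

```text
time_s: 10.3
position: [569.0, 74.7, 278.1]
orientation: [0.005, -0.007, 1.0, -0.0]
contact_force: [-0.2, 0.5, 0.4]
width: 0.5
time_s: 10.7
position: [585.2, 75.0, 278.5]
orientation: [0.005, -0.007, 1.0, -0.0]
contact_force: [-1.4, -0.3, 0.4]
width: 0.5
```

```bash
python3 -m pendant '[[[-0.03,0,0],[0,0,0],1],[[-0.06,0,0],[0,0,0],1]]';python3 -m pendant '[[[-0.03,0,0],[0,0,0],1],[[-0.05,0,0],[0,0,0],1]]'
```

```text
time_s: 10.9
position: [589.0, 75.0, 278.3]
orientation: [0.003, -0.007, 1.0, -0.0]
contact_force: [-9.7, -0.5, 6.8]
width: 0.6
time_s: 11.1
position: [590.7, 75.0, 278.1]
orientation: [-0.002, -0.007, 1.0, -0.0]
contact_force: [-13.8, -0.6, 12.0]
width: 0.5
```

```bash
python3 -m pendant '[[[-0.04,0,0],[0,0,0],1],[[-0.06,0,0],[0,0,0],1],[[-0.06,0,0],[0,0,0],1]]'; python3 -m pendant '[[[0.3,0,0],[0,0,0],1],[[0.9,0,-0.2],[0,0,0],1],[[1,0,-0.7],[0,0,0],1],[[1,0,-1],[0,0,0],1]]'; python3 -m pendant '[[[0.3,0.6,0],[0,0,0],1],[[0.5,1,0],[0,0,0],1],[[0.5,1,0],[0,0,0],1]]';python3 -m pendant '[[[0,0.6,0],[0,0,0],1],[[0,1,0],[0,0,0],1],[[0,1,0],[0,0,0],1]]';  python3 - <<'E'
from h import *
for n in("side","top"): cv2.imwrite(f"pics/{n}5.png",imaging.snapshot(n))
b=cv2.imread("pics/top5.png")[125:245,265:410]
cv2.imwrite("pics/c5.png",cv2.resize(b,None,fx=5,fy=5,interpolation=cv2.INTER_CUBIC))
E
```

```text
time_s: 11.4
position: [592.6, 75.0, 277.8]
orientation: [-0.007, -0.007, 1.0, -0.0]
contact_force: [-14.4, 1.2, 10.7]
width: 0.4
time_s: 11.8
position: [512.0, 73.8, 360.2]
orientation: [-0.008, -0.007, 1.0, -0.0]
contact_force: [0.8, 0.2, -0.2]
width: 0.8
time_s: 12.1
position: [468.4, 158.7, 361.2]
orientation: [-0.008, -0.011, 1.0, 0.002]
contact_force: [0.1, -0.1, -0.5]
width: 0.3
time_s: 12.4
position: [465.4, 243.9, 361.3]
orientation: [-0.008, -0.015, 1.0, 0.003]
contact_force: [-0.2, -0.5, -0.1]
width: 0.6
```

View pics/c5.png

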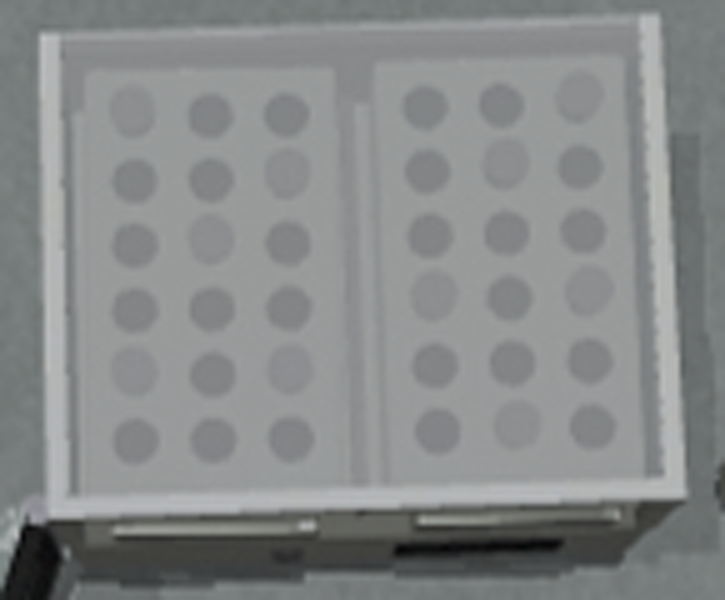

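In this crop the far ends of both racks sit the same distance from the back wall: left row about 70 and right row about 60, with the wall line sloping by the same amount. The left rack did not move under 14 N, so both are home. I'll put the closed fingers behind the door's outer face.

```bash
python3 -m pendant '[[[-0.15,0,0.5],[0,-0.02,0],1],[[-0.15,0,1],[0,-0.02,0],1],[[-0.15,0,1],[0,-0.02,0],1],[[-0.15,0,1],[0,-0.02,0],1]]';python3 - <<'E'
from h import *
for n in("side","top"): cv2.imwrite(f"pics/{n}6.png",imaging.snapshot(n))
a=cv2.imread("pics/side6.png")[100:320,180:460];b=cv2.imread("pics/top6.png")[120:370,200:450]
cv2.imwrite("pics/c6.png",np.hstack([cv2.resize(a,(420,330)),cv2.resize(b,(330,330))]))
# circle targets
H=np.array([604.5,137])
for th in np.arange(1.9,-.01,-.19):
    x=np.array([np.cos(th),-np.sin(th)]);y=np.array([np.sin(th),np.cos(th)])
    sup=abs(x[0])*9.5+abs(x[1])*15
    print(round(th,2),(H-150*y-(16+sup)*x).round(0))
E
```

```text
time_s: 12.9
position: [477.8, 237.9, 281.2]
orientation: [-0.001, -0.011, 1.0, 0.001]
contact_force: [-0.0, -0.3, 1.2]
width: 0.5
1.9 [473. 217.]
1.71 [460. 190.]
1.52 [453. 161.]
1.33 [451. 133.]
1.14 [454. 105.]
0.95 [463.  77.]
0.76 [477.  51.]
0.57 [497.  28.]
0.38 [521.   9.]
0.19 [549.  -5.]
0.0 [579. -13.]
```

View pics/c6.png

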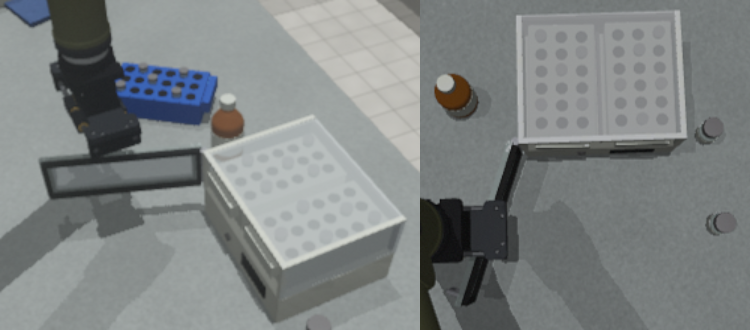

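```bash
python3 -m pendant '[[[0.02,-0.1,0.03],[0,0,0],1],[[0.06,-0.2,0.03],[0,0,0],1],[[0.1,-0.28,0.03],[0,0,0],1],[[0.13,-0.36,0.03],[0,0,0],1],[[0.16,-0.44,0.03],[0,0,0],1],[[0.19,-0.52,0.03],[0,0,0],1],[[0.22,-0.6,0.03],[0,0,0],1]]'
```

```text
time_s: 13.7
position: [461.9, 190.1, 280.8]
orientation: [0.002, -0.011, 1.0, 0.002]
contact_force: [1.3, -0.3, 0.7]
width: 0.5
```

```bash
python3 -m pendant '[[[0.03,-0.09,0.03],[0,0,0],1],[[0.06,-0.18,0.03],[0,0,0],1],[[0.09,-0.27,0.03],[0,0,0],1],[[0.11,-0.36,0.03],[0,0,0],1],[[0.12,-0.45,0.03],[0,0,0],1],[[0.13,-0.54,0.03],[0,0,0],1],[[0.14,-0.63,0.03],[0,0,0],1],[[0.14,-0.71,0.03],[0,0,0],1]]'; python3 - <<'E'
from h import *
for n in("side","top"): cv2.imwrite(f"pics/{n}7.png",imaging.snapshot(n))
a=cv2.imread("pics/side7.png")[100:320,180:460];b=cv2.imread("pics/top7.png")[120:370,200:450]
cv2.imwrite("pics/c7.png",np.hstack([cv2.resize(a,(420,330)),cv2.resize(b,(330,330))]))
E
```

```text
time_s: 14.5
position: [452.0, 132.5, 278.1]
orientation: [0.002, -0.011, 1.0, 0.002]
contact_force: [0.6, 0.0, 0.6]
width: 0.3
```

View pics/c7.png

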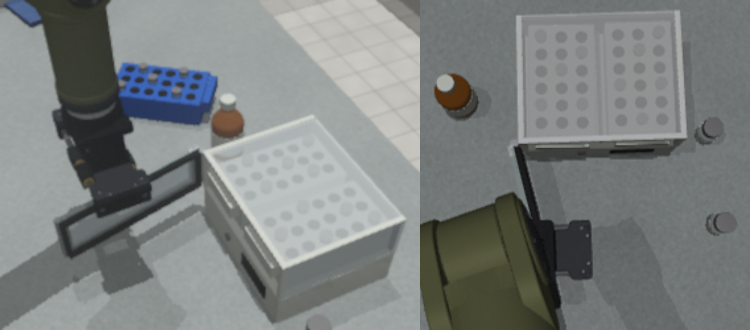

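The door follows the fingers and is now at roughly 1.3 rad, with contact behind its outer face. Continuing.

```bash
python3 -m pendant '[[[0,-0.09,0.02],[0,0,0],1],[[-0.01,-0.18,0.02],[0,0,0],1],[[-0.02,-0.27,0.02],[0,0,0],1],[[-0.03,-0.35,0.02],[0,0,0],1],[[-0.05,-0.44,0.02],[0,0,0],1],[[-0.08,-0.53,0.02],[0,0,0],1],[[-0.11,-0.62,0.02],[0,0,0],1],[[-0.14,-0.7,0.02],[0,0,0],1],[[-0.18,-0.78,0.02],[0,0,0],1],[[-0.22,-0.86,0.02],[0,0,0],1],[[-0.27,-0.95,0.02],[0,0,0],1]]'
```

```text
time_s: 15.7
position: [475.5, 56.0, 276.2]
orientation: [0.001, -0.011, 1.0, 0.002]
contact_force: [0.1, -0.2, 0.1]
width: 0.5
```

```bash
python3 -m pendant '[[[-0.06,-0.09,0],[0,0,0],1],[[-0.13,-0.18,0],[0,0,0],1],[[-0.2,-0.27,0],[0,0,0],1],[[-0.27,-0.35,0],[0,0,0],1],[[-0.35,-0.41,0],[0,0,0],1],[[-0.42,-0.47,0],[0,0,0],1],[[-0.5,-0.53,0],[0,0,0],1],[[-0.57,-0.59,0],[0,0,0],1],[[-0.66,-0.64,0],[0,0,0],1],[[-0.75,-0.68,0],[0,0,0],1],[[-0.84,-0.72,0],[0,0,0],1],[[-0.92,-0.76,0],[0,0,0],1]]'; python3 - <<'E'
from h import *
for n in("side","top"): cv2.imwrite(f"pics/{n}8.png",imaging.snapshot(n))
a=cv2.imread("pics/side8.png")[100:320,180:460];b=cv2.imread("pics/top8.png")[120:370,200:450]
cv2.imwrite("pics/c8.png",np.hstack([cv2.resize(a,(420,330)),cv2.resize(b,(330,330))]))
E
```

```text
time_s: 16.9
position: [551.1, -3.4, 276.2]
orientation: [0.001, -0.011, 1.0, 0.002]
contact_force: [-1.2, 0.6, -0.1]
width: 0.4
```

View pics/c8.png

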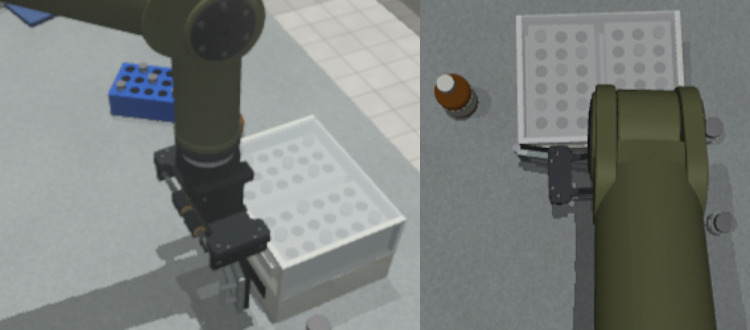

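The door is about 0.2 rad from shut. I'll creep the rest.

```bash
python3 -m pendant '[[[-0.06,-0.03,0],[0,0,0],1],[[-0.12,-0.05,0],[0,0,0],1],[[-0.17,-0.07,0],[0,0,0],1],[[-0.21,-0.08,0],[0,0,0],1],[[-0.24,-0.09,0],[0,0,0],1]]';python3 -m pendant '[[[-0.03,0,0],[0,0,0],1],[[-0.05,0,0],[0,0,0],1],[[-0.07,0,0],[0,0,0],1]]'
```

```text
time_s: 17.5
position: [570.9, -10.7, 276.3]
orientation: [0.002, -0.01, 1.0, 0.001]
contact_force: [0.0, 0.4, 0.4]
width: 0.5
time_s: 17.8
position: [576.6, -10.7, 276.3]
orientation: [0.002, -0.01, 1.0, 0.001]
contact_force: [-0.4, -0.3, 0.3]
width: 0.5
```

```bash
python3 -m pendant '[[[-0.02,0,0],[0,0,0],1],[[-0.03,0,0],[0,0,0],1]]';python3 -m pendant '[[[-0.02,0,0],[0,0,0],1],[[-0.03,0,0],[0,0,0],1]]'
```

```text
time_s: 18.0
position: [578.9, -10.7, 276.2]
orientation: [0.001, -0.01, 1.0, 0.001]
contact_force: [-2.0, 0.2, 1.5]
width: 0.6
time_s: 18.2
position: [579.9, -10.7, 276.2]
orientation: [-0.002, -0.01, 1.0, 0.001]
contact_force: [-10.7, 0.4, 6.4]
width: 0.3
```

```bash
python3 -m pendant '[[[-0.03,0,0],[0,0,0],1],[[-0.04,0,0],[0,0,0],1],[[-0.04,0,0],[0,0,0],1]]'; python3 -m pendant '[[[0.1,0,0],[0,0,0],1],[[0.5,0,0],[0,0,0],1],[[0.9,0,-0.3],[0,0,0],1],[[1,0,-1],[0,0,0],1],[[1,0,-1],[0,0,0],1]]';python3 -m pendant '[[[0,0.6,-0.5],[0,0,0],1],[[0,1,-0.5],[0,0,0],1],[[0,1,-0.5],[0,0,0],1]]';python3 -m pendant '[[[0.3,0.6,0],[0,0,0],1],[[0.3,1,0],[0,0,0],1],[[0.3,1,0],[0,0,0],1]]';python3 -m pendant '[[[0.3,0.6,0],[0,0,0],1],[[0.3,1,0],[0,0,0],1],[[0.3,1,0],[0,0,0],1]]'; python3 -m pendant '[[[0.3,0.6,0],[0,0,0],1],[[0.3,1,0],[0,0,0],1],[[0.3,1,0],[0,0,0],1]]'; python3 - <<'E'
from h import *
for n in("side","top"): cv2.imwrite(f"pics/{n}9.png",imaging.snapshot(n))
a=cv2.imread("pics/side9.png")[165:345,200:460];b=cv2.imread("pics/top9.png")[120:310,200:450]
cv2.imwrite("pics/c9.png",np.vstack([cv2.resize(a,(433,300)),cv2.resize(b,(433,300))]))
cv2.imwrite("pics/c10.png",cv2.resize(cv2.imread("pics/top9.png")[205:245,265:410],None,fx=5,fy=5,interpolation=cv2.INTER_CUBIC))
E
```

```text
time_s: 18.5
position: [581.1, -10.9, 276.1]
orientation: [-0.005, -0.01, 1.0, 0.002]
contact_force: [-11.6, 0.5, 9.3]
width: 0.4
time_s: 19.0
position: [502.4, -13.1, 362.3]
orientation: [-0.001, -0.01, 1.0, 0.003]
contact_force: [1.2, 0.1, 0.3]
width: 0.4
time_s: 19.3
position: [500.9, 73.4, 405.0]
orientation: [0.002, -0.015, 1.0, 0.005]
contact_force: [0.0, 0.5, 0.5]
width: 0.5
time_s: 19.6
position: [472.8, 158.8, 405.5]
orientation: [0.002, -0.02, 1.0, 0.007]
contact_force: [0.2, -1.2, 0.2]
width: 0.1
time_s: 19.9
position: [443.5, 243.4, 406.1]
orientation: [0.002, -0.025, 1.0, 0.008]
contact_force: [-0.2, -0.2, 0.1]
width: 0.6
time_s: 20.2
position: [413.3, 327.3, 406.8]
orientation: [0.001, -0.029, 1.0, 0.01]
contact_force: [-1.4, 1.2, -0.5]
width: 0.4
```

View pics/c9.png

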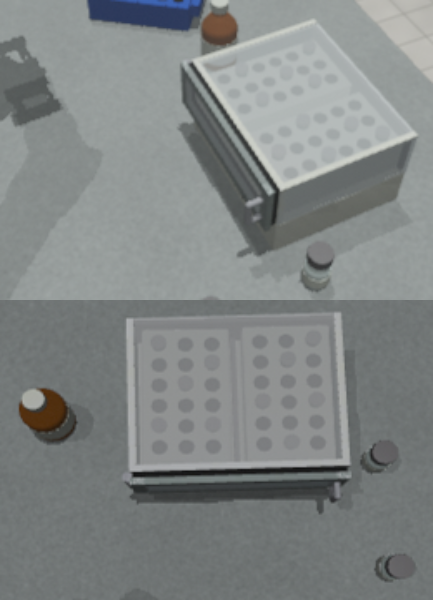

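View pics/c10.png

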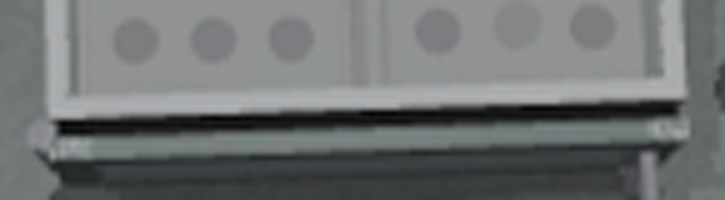

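```bash
python3 - <<'E'
from h import *
f=lambda u,v,z:plane("top",(265+u/5-.4,205+v/5-.4),z).round(1)
print('door outer',f(55,161,133),f(685,140,133)); print('door inner',f(60,138,133),f(680,118,133)); print('roof',f(50,116,131),f(685,100,131))
# unmoved things: compare to first picture
a=cv2.imread("pics/top0.png").astype(int);b=cv2.imread("pics/top9.png").astype(int)
for n,(x0,y0,x1,y1) in dict(va=(408,203,435,232),vb=(412,275,445,302),bottle=(205,170,250,212),blue=(90,165,195,270),green=(460,195,530,298)).items():
    print(n,abs(a[y0:y1,x0:x1]-b[y0:y1,x0:x1]).mean().round(2))
E
```

```text
door outer [587.3 133.2 133. ] [ 591.8 -102.2  133. ]
door inner [595.9 131.3 133. ] [ 600.1 -100.7  133. ]
roof [604.7 135.3 131. ] [ 607.3 -103.2  131. ]
va 5.68
vb 5.91
bottle 5.3
blue 5.29
green 4.3
```

```bash
python3 -c "
from workcell import ticket,telemetry
print(telemetry.state()['time_s']); print(ticket.job_done())"
```

```text
20.3
the job is handed in; nothing more can be done
None
```

I pushed both white racks in until they stopped, then closed the door slowly with closed fingers on its outer face. The job was handed in at 20.3 s with the arm clear of everything; no verdict is reported.

- **Racks:** the right one stopped firmly at about 9 N. The left one's ledge first looked 1–2 mm further out than the right's. I pushed it again at 14 N before closing the door and it did not move. Afterwards both far ends lay evenly along the back wall in the picture. Measured from above, the ledges stood 5–6 mm proud of the front, not the stated 3 mm. I put that down to the 2 mm calibration and blurred edges, so home rests on the firm stops and the even far ends.
- **Door:** it stopped firmly at 11–12 N. Its outer face measures 15.5–17.4 mm in front of the cabinet's front plane at the two ends, against 16 mm expected.
- **Vials, bottle, blue and green racks:** I did not touch them, and they look in place in the last pictures. My before/after pixel comparison showed a similar small change for all of them (4–6 grey levels), so it gave no sign of movement but did not prove there was none.

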